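# Unstack the specimen piles to their stations

### The job

Take the two piles of closed specimen containers apart and set each container upright, without dropping it, in the middle of its own station: the wide round pot on the balance pan, the square jar on the finned cooling block, the narrow round pot on the black rubber platform of the mixer, and the oblong slide case in the shallow white tray. Leave the clean open pot standing where it is.

Things in the scene. Friction and masses are not known exactly. Their poses are not given: they have to be found in the camera images.
- wide_pot: Wide round specimen pot, 66 mm across, 50 mm high, about 0.12 kg, standing on the desk as the bottom of one pile. Frosted plastic with a paper label and a flat blue lid with a narrow white rim; lid and body form one rigid closed piece that can be gripped anywhere on its sides. Origin: centre of its underside, z up.
- square_jar: Square specimen jar, 62 x 62 mm with sides along its x and y, 50 mm high, about 0.12 kg, standing on the desk as the bottom of the other pile. Frosted plastic with a paper label and a flat blue lid with a narrow white rim; lid and body form one rigid closed piece that can be gripped anywhere on its sides. Origin: centre of its underside, z up.
- small_pot: Narrow round specimen pot, 36 mm across, 45 mm high, about 0.04 kg, standing loose on the flat lid of one of the two bottom containers (either one). Frosted plastic with a paper label and a flat blue lid with a narrow white rim; lid and body form one rigid closed piece that can be gripped anywhere on its sides. Origin: centre of its underside, z up.
- slide_case: Oblong slide case, 56 mm along its x, 28 mm along its y, 40 mm high, about 0.05 kg, standing loose on the flat lid of the other bottom container. Frosted plastic with a paper label and a flat blue lid with a narrow white rim; lid and body form one rigid closed piece that can be gripped anywhere on its sides. Origin: centre of its underside, z up.
- balance: Small bench balance: white rectangular housing 116 x 96 x 18 mm (long side along its x, a grey display strip at its -x end), with a flat round steel pan 84 mm across whose top is 26 mm above the desk. Fixed to the desk. Origin: on the desk surface right under the centre of the pan, z up.
- cooling_block: Cooling block: square finned aluminium block 92 x 92 mm with a flat top, with thin dark grooves along two edges, 30 mm above the desk. Fixed. Origin: on the desk surface under its centre, z up.
- mixer: Mixer: round grey foot 100 mm across with a small black knob at its -x side, carrying a flat round black rubber platform 88 mm across whose top is 40 mm above the desk. Fixed and switched off (the platform does not move). Origin: on the desk surface under the platform's centre, z up.
- tray: Shallow square open white-enamelled tray, 112 x 112 mm outside, rim 14 mm above the desk, walls 3 mm, flat inner floor 3 mm above the desk. Fixed. Origin: on the desk surface under its centre, z up.
- open_pot: Clean open clear-plastic pot without a lid, 56 mm across, 55 mm high, loose, standing among the other things; to be left alone. Origin: centre of its underside, z up.
Things that resemble listed ones, but are neither listed nor needed, are in the scene too. Leave any red look-alike of the small_pot alone. What is shaped like the balance but brown is not meant.

How it is judged:
By the outcome, as a careful person would: the job done as asked, in the order asked, and still so for the second after the job is handed in, with the robot touching nothing.
It also fails if it takes over 120 s, if anything falls off the work surface, if the arm or the gripper's body presses on something with over 40 N, if the wrist force passes 120 N, or if a joint passes its speed limit or range.

### The arm

A 6-joint arm with a two-finger parallel gripper is mounted at the origin on the work surface. World frame = base frame: x ahead of the robot, y to its left, z up, the work surface at z = 0. Lengths are in mm, angles in rad, forces in N, time in s.
With the tool pointing down it reaches from about 275 to 825 mm from the base axis. Payload 5.2 kg.
Tool frame: the origin (TCP) lies at the very end of the fingers, on their centre line; the grasp point (between the pads) lies 19 mm behind it; z points along the fingers, y is the direction in which the jaws open and shut (so a half turn about z gives the same grasp; the last joint's range is limited). The gripper opens to 93 mm and grips with 3 to 60 N. Pads are 15 mm wide; open, the fingers measure 128 mm over their backs; the gripper's body (75 mm by 188 mm) begins 65 mm behind the grasp point.
Start: joints at [-1.48, 0.259, 1.535, -0, 1.348, -0.203], TCP at [159.296, -526.431, 218.653] pointing down, gripper open.
Joint ranges: [-3.14, 3.14], [-0.91, 2.08], [0.19, 2.58], [-1.22, 4.36], [0.22, 2.71], [-3.12, 3.12]. Speed limits (rad/s): [2.57, 2.57, 3.14, 3.14, 3.14, 3.14].

### API

Orientations are given as [roll, pitch, yaw] about the fixed x, y, z axes, in that order (R = Rz(yaw) Ry(pitch) Rx(roll)).
In Python, from bench import robot gives the robot as it stands. The module is installed in compiled form; this text tells all that it offers. Calls block until the motion is done:
- robot.move_ptp(position, orientation): joint-space move of the TCP to a pose.
- robot.move_linear(position, ori=None, speed=150, f_stop=None): straight line of the TCP; ori=None keeps the orientation; speed is the mean speed in mm/s. With f_stop (N) it stops when the force on the tool has changed by that much, and returns True; else False.
- robot.move_j(angles): joint-space move.
- robot.move_gripper(opening): opening from 0.0 (shut) to 1.0 (fully open); the grip force is fixed at half the most; returns when the fingers have stopped.
- robot.sleep(seconds).
- robot.inverse_kinematics(position, orientation): joint angles nearest the present ones, or None.
- robot.get_image(name): name is "side" or "top"; returns a dict with "img" (384x512x3 uint8, blue, green, red), "fovy" (degrees; the focal length in pixels is half the picture's height over the tangent of half this angle, whatever the lens; pixels are square), "cx", "cy" (the principal point, pixels), "eye" and "orientation" of the camera in the world. Camera axes: x right, y down, z forward; pixel columns grow to the right and rows downward; lengths in mm; the calibration is good to about 2 mm. A picture is of the moment at which its call begins. There is no depth.
A pose or a line that the arm cannot do raises robot.MotionError and nothing moves.
- robot.hand_in(): hands the job in, once; it reports no verdict.
Readings, each from a call of its own:
- robot.current_t(): time.
- robot.current_qpos(): joint angles.
- robot.current_joint_vel(): joint speeds.
- robot.current_joint_efforts(): joint torques, N m.
- robot.current_tcp_pos(): TCP position.
- robot.current_eef_rot(): TCP orientation.
- robot.current_contact_force(): force on the tool from outside, world axes, zero at the start.
- robot.current_ft_torque(): the same for the moment, N m.
- robot.current_gripper_width(): opening from 0.0 (shut) to 1.0 (fully open).
Only numpy, scipy, OpenCV 4.12 (cv2) and the standard library are available. Lean on these libraries where they do the work, as an engineer would, in place of code of your own. Each camera call takes 0.05 s, during which the arm holds its last target.

## Working session

There is one attempt and no reset: what is moved stays moved. The work goes in short steps, each a Python script; the robot and the scene stay as the last script left them, time stands still between calls to the robot, and variables do not carry over. Pictures are saved under pics/ and viewed, and the job is handed in when it is done.

```bash
mkdir -p pics
python3 - <<'E'
from bench import robot
import cv2,numpy as np
for n in("top","side"):
    d=robot.get_image(n); cv2.imwrite(f"pics/{n}0.png",d["img"]); print(n,{k:v for k,v in d.items() if k!="img"})
    np.save(f"pics/{n}0.npy",d["img"])
print(robot.current_t(),robot.current_eef_rot())
E
```

```text
top {'fovy': 49.033616864126444, 'cx': 253.56906864998714, 'cy': 187.6100418362171, 'eye': array([ 333.3204021 ,   38.89512569, 1106.27669007]), 'orientation': array([-2.97790355,  0.01324097, -1.59755013])}
side {'fovy': 49.958405227628276, 'cx': 255.3120531333286, 'cy': 191.68068816463128, 'eye': array([289.81576983, 862.18217645, 679.55238263]), 'orientation': array([-2.20191037, -0.02007516, -2.85861457])}
0.1 [-3.14000668e+00 -3.35497578e-04  2.93798531e-01]
```

View pics/top0.png

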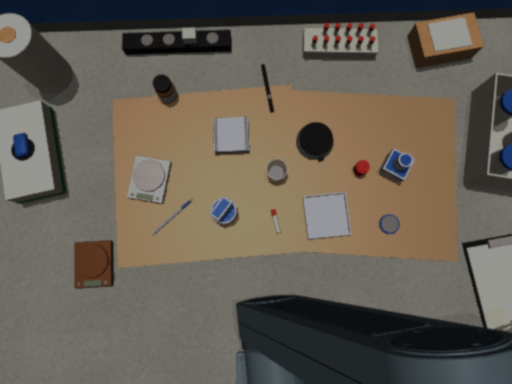

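View pics/side0.png

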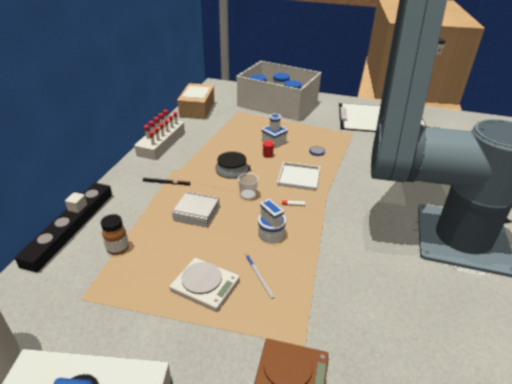

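```bash
cat > h.py <<'E'
import numpy as np,cv2
from scipy.spatial.transform import Rotation as R
def cam(d):
    f=d["img"].shape[0]/2/np.tan(np.radians(d["fovy"])/2)
    return f,R.from_euler("xyz",d["orientation"]).as_matrix()
def ray(d,uv,z):
    f,M=cam(d); v=M@np.array([(uv[0]-d["cx"])/f,(uv[1]-d["cy"])/f,1.]); e=np.array(d["eye"])
    return e+v*(z-e[2])/v[2]
def rays(d,uvs,z): return np.array([ray(d,u,z) for u in np.asarray(uvs,float).reshape(-1,2)])
def proj(d,p):
    f,M=cam(d); c=M.T@(np.array(p,float)-d["eye"]); return np.array([d["cx"]+f*c[0]/c[2],d["cy"]+f*c[1]/c[2]])
def crop(img,x0,y0,x1,y1,s): return cv2.resize(img[y0:y1,x0:x1],None,fx=s,fy=s,interpolation=cv2.INTER_CUBIC)
E
python3 - <<'E'
from h import *
t=cv2.imread("pics/top0.png");s=cv2.imread("pics/side0.png")
cv2.imwrite("pics/c1.png",np.vstack([crop(t,115,110,285,235,4.6)]))
cv2.imwrite("pics/c2.png",crop(t,285,115,425,245,4.6))
cv2.imwrite("pics/c3.png",crop(s,160,105,350,315,2.8))
E
```

```text
(no output)
```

View pics/c1.png

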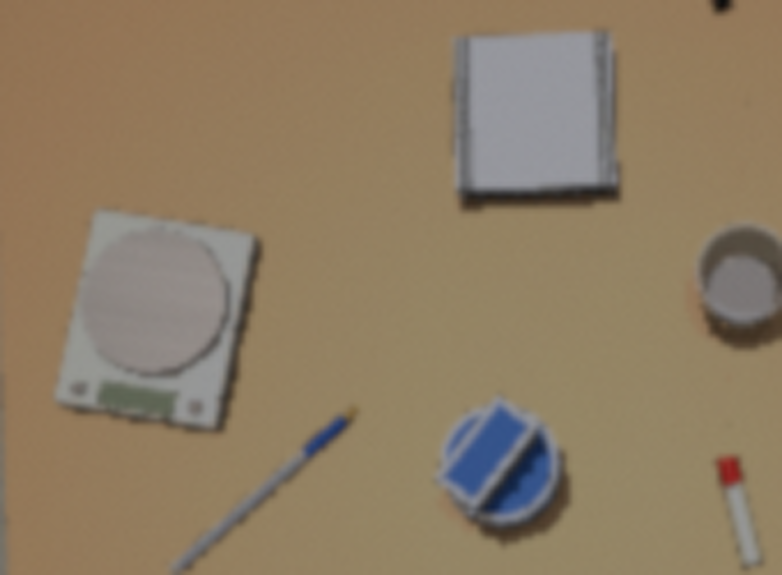

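View pics/c2.png

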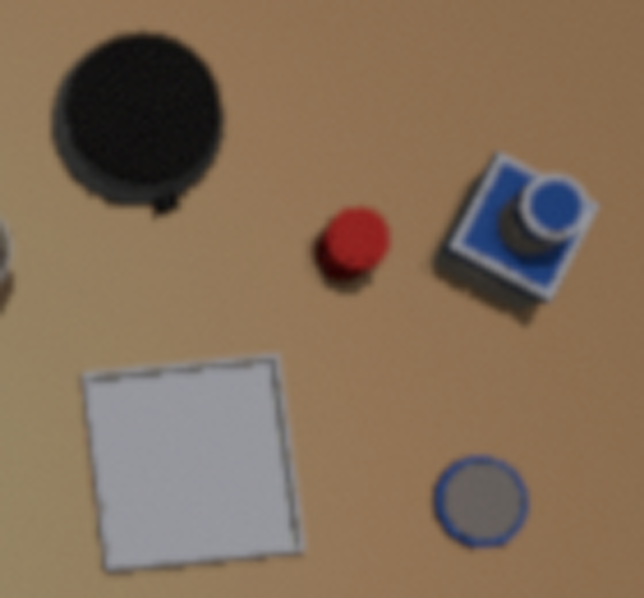

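View pics/c3.png

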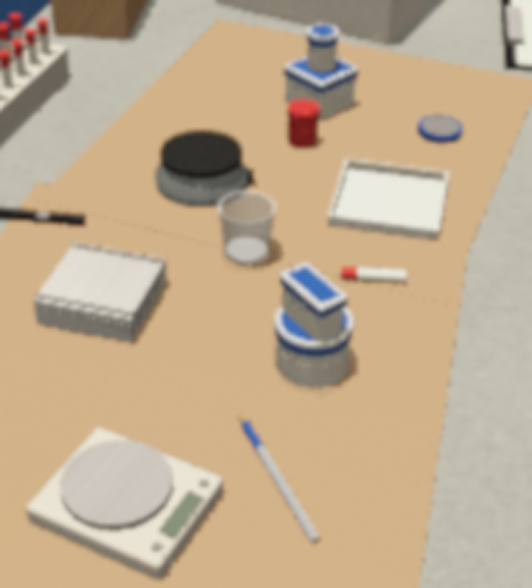

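Run:
```python
from h import *
t=cv2.imread("pics/top0.png")
hsv=cv2.cvtColor(t,cv2.COLOR_BGR2HSV)
def px(x,y): print((x,y),t[y,x],hsv[y,x])
for p in [(148,175),(136,190),(158,160),(232,135),(217,135),(246,135),(232,152),(326,215),(305,215),(345,230),(315,138),(300,145),(200,170),(405,160),(392,150),(398,172),(222,205),(228,215),(277,175),(385,167)]: px(*p)
```

```text
(148, 175) [132 137 143] [ 14  20 143]
(136, 190) [148 152 151] [ 38   7 152]
(158, 160) [145 149 148] [ 38   7 149]
(232, 135) [157 152 150] [111  11 157]
(217, 135) [143 138 137] [115  11 143]
(246, 135) [110 110 111] [  0   2 111]
(232, 152) [39 43 46] [17 39 46]
(326, 215) [157 151 150] [116  11 157]
(305, 215) [122 124 128] [ 10  12 128]
(345, 230) [157 151 150] [116  11 157]
(315, 138) [16 18 17] [45 28 18]
(300, 145) [34 33 34] [150   8  34]
(200, 170) [ 98 130 149] [ 19  87 149]
(405, 160) [120  62  32] [110 187 120]
(392, 150) [115 113 114] [135   4 115]
(398, 172) [86 43 21] [110 193  86]
(222, 205) [138  84  53] [109 157 138]
(228, 215) [124  73  45] [109 162 124]
(277, 175) [117 117 122] [  0  10 122]
(385, 167) [140 114 105] [112  64 140]
```

```bash
cat > seg.py <<'E'
from h import *
def big(img,roi,fn,S=4):
    x0,y0,x1,y1=roi; c=cv2.resize(img[y0:y1,x0:x1],None,fx=S,fy=S,interpolation=cv2.INTER_CUBIC)
    c=cv2.GaussianBlur(c,(5,5),0).astype(int)
    m=fn(c[...,0],c[...,1],c[...,2]).astype(np.uint8)
    m=cv2.morphologyEx(m,cv2.MORPH_OPEN,np.ones((5,5),np.uint8))
    cs,_=cv2.findContours(m,cv2.RETR_EXTERNAL,cv2.CHAIN_APPROX_NONE)
    cn=max(cs,key=cv2.contourArea).reshape(-1,2)
    return (cn+.5)/S-.5+[x0,y0]
def circ(d,cn,z):
    P=rays(d,cv2.convexHull(cn.astype(np.float32)).reshape(-1,2),z)[:,:2].astype(np.float32)
    # dense resample not needed: fitEllipse on full contour
    P=rays(d,cn,z)[:,:2].astype(np.float32)
    return cv2.fitEllipse(P)
def rect(d,cn,z):
    return cv2.minAreaRect(rays(d,cn,z)[:,:2].astype(np.float32))
E
python3 - <<'E'
from seg import *
from bench import robot
t=robot.get_image("top");s=robot.get_image("side")
ti=t["img"];si=s["img"]
print("pan",circ(t,big(ti,(120,145,180,210),lambda b,g,r:(r-b>7)&(r-b<25)&(g>100)),26))
print("housing",rect(t,big(ti,(120,145,180,210),lambda b,g,r:(r-b<25)&(g>80)),18))
print("block",rect(t,big(ti,(205,108,260,160),lambda b,g,r:(r-b<8)&(g>75)),30))
print("tray",rect(t,big(ti,(295,185,360,245),lambda b,g,r:(r-b<12)&(g>90)),14))
print("plat",circ(t,big(ti,(290,115,340,165),lambda b,g,r:(r<27)),40))
print("jar",rect(t,big(ti,(378,140,420,188),lambda b,g,r:(b-r>20)),50), "inner blue")
print("jarw",rect(t,big(ti,(378,140,420,188),lambda b,g,r:((b-r>15)|((b-r>-8)&(g>90)))),50))
print("small",circ(t,big(ti,(398,150,416,172),lambda b,g,r:(b-r>20)),95))
print("wide",circ(t,big(ti,(205,192,245,228),lambda b,g,r:((b-r>15)|((b-r>-8)&(g>90)))),50))
print("open",circ(t,big(ti,(263,155,292,188),lambda b,g,r:(r-b<25)),55))
print("red",circ(t,big(ti,(350,155,375,180),lambda b,g,r:(r>100)&(g<60)),45))
for n,(p,z) in dict(mat=((128,160),0)).items(): print(n,ray(t,p,z))
def q(c,off): return (np.array(c)+.5)/4.6-.5+off
# slide case corners from crop (c1): right-top, left... at z=90
for c in [(502,397),(547,427),(482,512),(438,480)]: 
    p=q(c,[115,110]); print("case",p,ray(t,p,90)[:2])
for c in [(502,152),(598,207),(549,300),(447,246)]:
    p=q(c,[285,115]); print("jar corner",p,ray(t,p,50)[:2])
# side checks
def qs(c): return (np.array(c)+.5)/2.8-.5+[160,105]
for n,c,z in [("case",(303,264),90),("case",(346,299),90),("case",(281,280),90),("case",(323,313),90),("block",(75,246),30),("block",(166,260),30),("block",(131,315),30),("block",(38,295),30),("tray",(342,160),14),("tray",(450,172),14),("tray",(438,228),14),("tray",(330,203),14),("jar",(322,51),50),("jar",(357,72),50),("jar",(322,91),50),("jar",(286,70),50),("pan",(116,484),26),("plat",(202,155),40),("small",(322,31),95)]:
    print("side",n,ray(s,qs(c),z)[:2].round(1))
print("red",ray(t,(361,168),45))
E
```

```text
pan ((553.509765625, 325.2105407714844), (80.65863037109375, 82.9712905883789), 156.58653259277344)
housing ((544.752685546875, 325.10711669921875), (96.16204833984375, 116.69451141357422), 78.83038330078125)
block ((656.708740234375, 104.7412109375), (92.68927001953125, 90.75104522705078), 0.30253297090530396)
tray ((436.31011962890625, -138.18284606933594), (111.6604232788086, 112.03641510009766), 4.049159049987793)
plat ((633.98974609375, -116.76289367675781), (83.40357971191406, 84.95246887207031), 86.06378173828125)
jar ((562.058837890625, -325.4523010253906), (57.080806732177734, 61.96434783935547), 59.361045837402344) inner blue
jarw ((561.7896118164062, -324.3819580078125), (62.012054443359375, 67.50114440917969), 59.735679626464844)
small ((561.85400390625, -324.4461975097656), (27.656143188476562, 38.063636779785156), 135.8104705810547)
wide ((453.6625671386719, 127.54051971435547), (59.26803207397461, 65.96427917480469), 140.5126495361328)
open ((552.0442504882812, -11.577801704406738), (51.35331344604492, 58.14627456665039), 85.67854309082031)
red ((555.95361328125, -232.
[... 463 characters left out ...]
.60869565] [ 568.7668845  -365.58296251]
jar corner [403.95652174 179.82608696] [ 517.08308143 -334.01909085]
jar corner [381.7826087  168.08695652] [ 549.12726934 -280.29055221]
side case [467.2 103.1]
side case [421.7 138.1]
side case [479.  129.9]
side case [435.3 161.1]
side block [698.2  64.4]
side block [608.8  58.8]
side block [610.1 143.4]
side block [699.4 142.4]
side tray [ 497.4 -188.9]
side tray [ 381.1 -201.3]
side tray [376.3 -93.7]
side tray [ 490.1 -103.8]
side jar [ 565.7 -365. ]
side jar [ 513.8 -325.8]
side jar [ 541.5 -268.4]
side jar [ 593.7 -304.4]
side pan [549.9 325.4]
side plat [ 631.4 -111.9]
side small [ 558.2 -326.4]
red [ 551.94721557 -228.72131428   45.        ]
```

```bash
cat > rb.py <<'E'
from seg import *
from bench import robot
pi=np.pi
def ori(deg): return [pi,0,np.radians(deg)]
def best(p,deg):
    c=[]
    for k in (-180,0,180):
        y=(deg+k+180)%360-180
        q=robot.inverse_kinematics(p,ori(y))
        if q is not None: c.append((abs(q[5]-robot.current_qpos()[5])+ (abs(q[5])>2.9)*5,y,q))
    c.sort(key=lambda a:a[0]); return c[0][1],c[0][2]
def st(m=""): print(m,"t",round(robot.current_t(),2),"tcp",np.round(robot.current_tcp_pos(),1),"w",round(robot.current_gripper_width(),3),"F",np.round(robot.current_contact_force(),1))
def snap(n):
    o={}
    for k in("top","side"):
        d=robot.get_image(k); cv2.imwrite(f"pics/{k}_{n}.png",d["img"]); o[k]=d
    return o
E
python3 - <<'E'
from rb import *
t=robot.get_image("top")
sp=ray(t,(404.8,159.8),95); print(sp)
for n,p,ys in [("small",[*sp[:2],57],(-32,58)),("mix",[634,-117,50],(0,)),("case",[452.9,126.8,60],(-38.5,)),("tray",[436.3,-138.2,13],(4,94)),("jar",[559.2,-323.7,12],(-32,58)),("block",[656.7,104.7,42],(0,90)),("wide",[453.7,127.5,12],(90,)),("bal",[553.5,325.2,38],(90,0))]:
    for y in ys:
        for k in (0,180): 
            q=robot.inverse_kinematics(p,ori((y+k+180)%360-180)); print(n,y+k,None if q is None else np.round(q,2))
y,q=best([sp[0],sp[1],230],-32)
robot.move_ptp([sp[0],sp[1],230],ori(y)); st(y)
robot.move_linear([sp[0],sp[1],120]); st()
snap("a")
E
```

```text
[ 558.9707303 -324.4109402   95.       ]
small -32 [-0.7   0.56  1.48 -0.    1.09  1.43]
small 148 [-0.7   0.56  1.48  0.    1.09 -1.71]
small 58 [-0.7   0.56  1.48 -0.    1.09 -0.14]
small 238 [-0.7   0.56  1.48 -0.    1.09  3.  ]
mix 0 [-0.36  0.57  1.49 -0.    1.08  1.22]
mix 180 [-0.36  0.57  1.49  0.    1.08 -1.93]
case -38.5 [ 0.04  0.29  1.93 -0.    0.92  2.28]
case 141.5 [ 0.04  0.29  1.93  0.    0.92 -0.86]
tray 4 [-0.55  0.35  2.   -0.    0.79  0.95]
tray 184 [-0.55  0.35  2.    0.    0.79 -2.19]
tray 94 [-0.55  0.35  2.    0.    0.79 -0.62]
tray 274 [-0.55  0.35  2.   -0.    0.79  2.52]
jar -32 [-0.7   0.62  1.52 -0.    1.01  1.43]
jar 148 [-0.7   0.62  1.52  0.    1.01 -1.71]
jar 58 [-0.7   0.62  1.52 -0.    1.01 -0.14]
jar 238 [-0.7   0.62  1.52 -0.    1.01  3.  ]
block 0 [-0.01  0.61  1.44 -0.    1.09  1.56]
block 180 [-0.01  0.61  1.44  0.    1.09 -1.58]
block 90 [-0.01  0.61  1.44 -0.    1.09 -0.01]
block 270 None
wide 90 [ 0.04  0.37  1.97 -0.    0.8   0.04]
wide 270 [ 0.04  0.37  1.97 -0.    0.8  -3.1 ]
bal 90 [ 0.36  0.58  1.51 -0.    1.05  0.36]
bal 270 [ 0.36  0.58  1.51  0.    1.05 -2.78]
bal 0 [ 0.36  0.58  1.51 -0.    1.05  1.93]
bal 180 [ 0.36  0.58  1.51  0.    1.05 -1.21]
148 t 1.89 tcp [ 558.4 -325.1  229.9] w 0.999 F [ 0.2  0.  -0.1]
 t 2.77 tcp [ 559.4 -325.1  121. ] w 0.999 F [ 0.8 -0.1 -0.5]
```

View pictures.

Run:
```python
from h import *
t=cv2.imread("pics/top_a.png");s=cv2.imread("pics/side_a.png")
a=crop(t,340,100,470,230,4);b=crop(s,210,50,340,180,2.1*4/2.1/1)
cv2.imwrite("pics/ca.png",cv2.resize(np.hstack([a,b]),(780,390)))
```

```text
(no output)
```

View pics/ca.png

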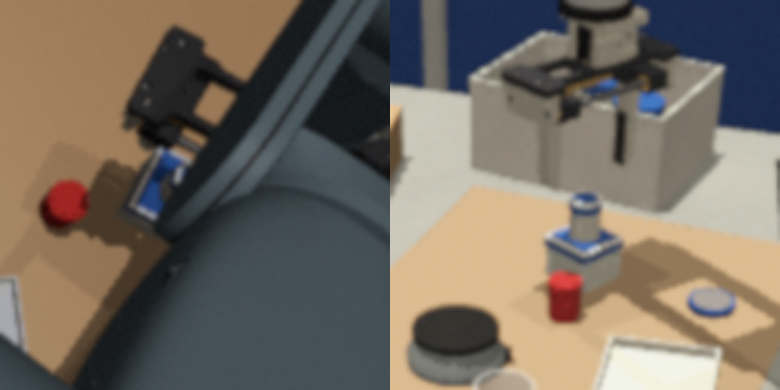

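Run:
```python
from rb import *
s=robot.get_image("side")
for p in [(559,-324.4,95),(559.4,-325.1,121),(559.4-24.6,-325.1-39,121),(559.4+24.6,-325.1+39,121)]:
    u=proj(s,p); print(u,(u-[210,50])*3+[390,0])
si=s["img"]
c=big(si,(262,105,290,135),lambda b,g,r:(b-r>25)&(g<110))
print(c.min(0),c.max(0),c.mean(0))
```

```text
[274.29407925 115.98308825] [582.88223776 197.94926474]
[274.61167025 108.39317384] [583.83501076 175.17952151]
[284.88780559 104.56614133] [614.66341677 163.69842398]
[263.93457856 112.36953028] [551.80373569 187.10859085]
[272.375 114.125] [277.875 116.875] [275.125      115.35096154]
```

Run:
```python
from h import *
s=cv2.imread("pics/side_a.png")
cv2.imwrite("pics/cb.png",crop(s,235,50,310,140,6.5))
```

```text
(no output)
```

View pics/cb.png

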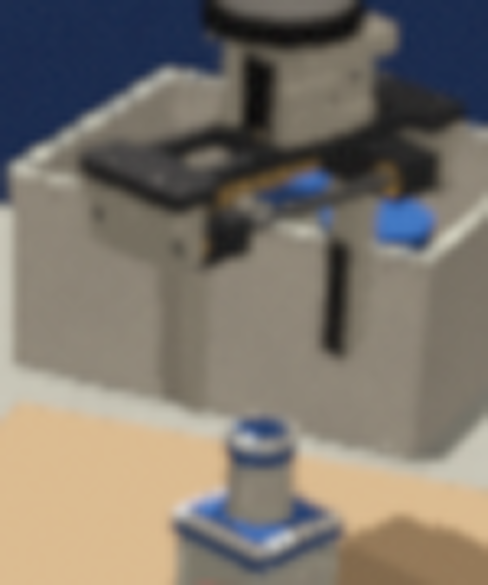

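```bash
cat >> rb.py <<'E'
def pick(x,y,z,deg,zup=240,partial=None):
    robot.move_ptp([x,y,zup],ori(deg))
    robot.move_linear([x,y,z+40],speed=250)
    hit=robot.move_linear([x,y,z],speed=80,f_stop=8); st("down hit=%s"%hit)
    if hit: return False
    robot.move_gripper(0.0); st("grip"); robot.sleep(.1)
    robot.move_linear([x,y,z+15],speed=40); st("lift")
    robot.move_linear([x,y,zup],speed=150); st("up"); return True
def place_down(x,y,z,deg,zup=240,over=3):
    robot.move_ptp([x,y,zup],ori(deg))
    robot.move_linear([x,y,z+15],speed=150)
    robot.sleep(.2)
    hit=robot.move_linear([x,y,z-over],speed=15,f_stop=4); st("placed hit=%s"%hit)
def release(x,y,op=1.0,zup=240):
    robot.sleep(.2); robot.move_gripper(op); p=robot.current_tcp_pos(); st("open")
    robot.sleep(.2)
    robot.move_linear([p[0],p[1],p[2]+60],speed=80); robot.move_linear([p[0],p[1],zup],speed=250)
E
python3 - <<'E'
from rb import *
print(pick(559,-324.4,60,148))
snap("b")
E
```

```text
down hit=False t 4.83 tcp [ 558.9 -324.4   59.7] w 1.001 F [-0.5 -1.1  0.4]
grip t 5.77 tcp [ 559.  -324.4   60. ] w 0.383 F [-1.1  0.1 -0.6]
lift t 6.39 tcp [ 559.2 -324.5   75.4] w 0.385 F [ 1.7 -0.3 -0.1]
up t 7.64 tcp [ 558.5 -324.   238.8] w 0.384 F [ 0.   0.2 -0.6]
True
```

```bash
python3 - <<'E'
from rb import *
s=robot.get_image("side");si=s["img"]
print("plat side",circ(s,big(si,(210,140,255,185),lambda b,g,r:(r<45)),40))
place_down(634,-117,50,170)
snap("c")
E
python3 - <<'E'
from h import *
s=cv2.imread("pics/side_c.png");t=cv2.imread("pics/top_c.png")
a=crop(s,195,90,285,190,4);b=crop(t,270,90,370,190,4)
cv2.imwrite("pics/cc.png",np.hstack([a,b]))
E
```

```text
plat side ((616.7642211914062, -89.44485473632812), (25.604278564453125, 53.69761657714844), 125.44232177734375)
placed hit=True t 11.12 tcp [ 633.9 -117.    50. ] w 0.381 F [-0.3  0.1  4.6]
```

View pics/cc.png

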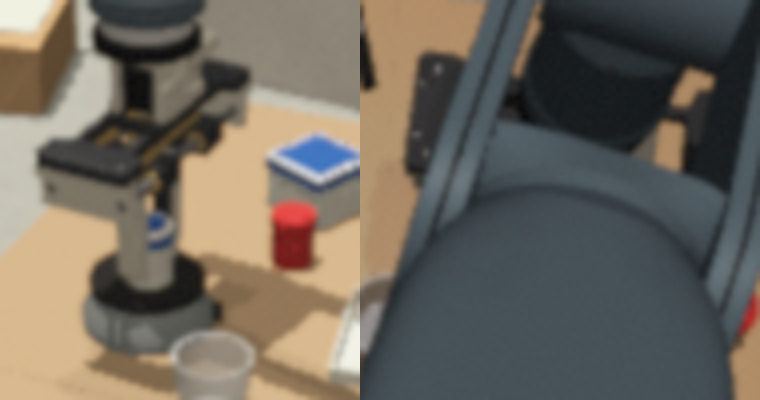

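Contact at exactly 50.0 on the platform (pot visible at (157,232) of the crop, upright). Release, move away, measure everything afresh.

Run:
```python
from rb import *
release(634,-117,1.0)
robot.move_ptp([400,330,240],ori(170)); st()
o=snap("d")
t,s=o["top"],o["side"]
ti,si=t["img"],s["img"]
white=lambda b,g,r:((b-r>15)|((b-r>-8)&(g>90)))
print("plat",circ(t,big(ti,(290,115,340,165),lambda b,g,r:(r<27)),40))
print("small",circ(t,big(ti,(300,118,332,160),lambda b,g,r:((b-r>15)|(g>70))),85))
for roi in [(378,140,420,188)]:
    c=big(ti,roi,white); print("jar",rect(t,c,50)); 
    c=big(ti,roi,lambda b,g,r:b-r>20); print("jar",rect(t,c,50))
a=crop(si,195,110,325,190,6);cv2.imwrite("pics/cd1.png",a)
b=np.hstack([crop(ti,285,110,345,170,6.5),crop(ti,375,135,435,195,6.5)]);cv2.imwrite("pics/cd2.png",b)
```

```text
open t 12.45 tcp [ 633.2 -116.7   49.1] w 0.998 F [ 0.2 -0.6  0.2]
 t 16.06 tcp [400.8 329.4 239.9] w 1.002 F [ 0.1 -0.6 -0.3]
plat ((634.0103149414062, -117.1063232421875), (78.88150787353516, 81.76326751708984), 83.69298553466797)
small ((658.9951171875, -113.1370620727539), (42.32392501831055, 87.90673828125), 177.16941833496094)
jar ((559.3723754882812, -322.971435546875), (62.012054443359375, 61.90381622314453), 59.735679626464844)
jar ((559.7095947265625, -324.03948974609375), (57.047813415527344, 56.70859909057617), 59.08549499511719)
```

View pics/cd1.png

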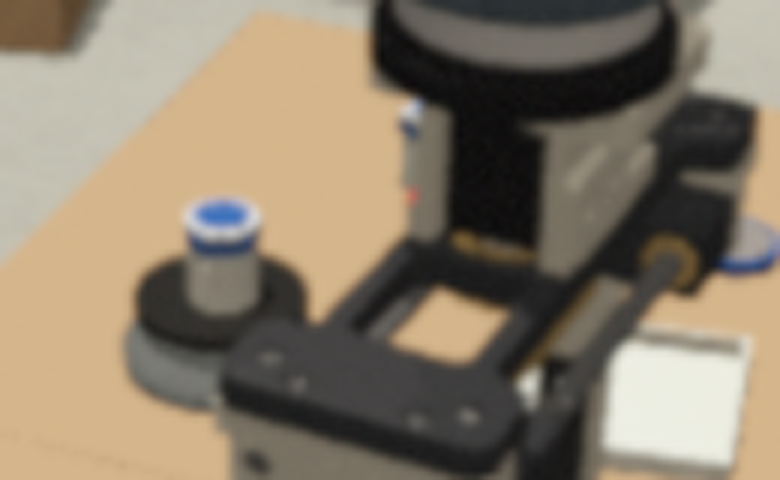

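View pics/cd2.png

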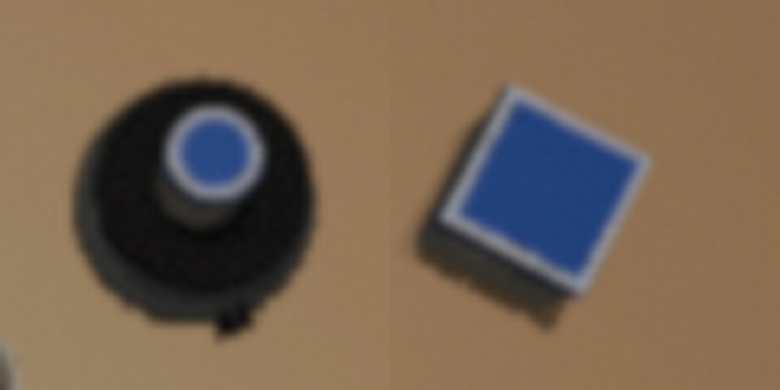

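Run:
```python
from rb import *
t=dict(robot.get_image("top")); t["img"]=cv2.imread("pics/top_d.png"); ti=t["img"]
q=lambda c:(np.array(c)+.5)/6.5-.5+[285,110]
print("lid",ray(t,q((215,154)),85))
print("lid",circ(t,big(ti,(305,122,330,148),lambda b,g,r:b-r>25,6),85))
c=big(ti,(290,115,340,165),lambda b,g,r:(g<28)|((b-r>-8)&(g>60))); 
print("platc",ray(t,q((203,185.5)),40), [ray(t,q(p),40)[:2] for p in [(93,190),(313,190),(203,78),(203,293)]])
print("plat",circ(t,c,40))
```

```text
lid [ 635.71716981 -116.42517291   85.        ]
lid ((636.3742065429688, -116.22601318359375), (29.401470184326172, 29.503236770629883), 104.75787353515625)
platc [ 636.09022721 -117.78160409   40.        ] [array([635.57138166, -73.56114479]), array([ 632.87610452, -161.76378238]), array([ 681.00507304, -120.06511578]), array([ 591.76471112, -115.52805445])]
plat ((634.2482299804688, -116.94027709960938), (83.59591674804688, 85.73766326904297), 82.40615844726562)
```

```bash
python3 - <<'E'
from rb import *
o=robot.get_image("top")
if pick(452.9,126.8,62,141.5):
    p=robot.current_tcp_pos()
    place_down(436.3,-138.2,15,94)
    snap("e")
E
python3 - <<'E'
from h import *
s=cv2.imread("pics/side_e.png")
cv2.imwrite("pics/ce.png",crop(s,200,100,350,250,4))
E
```

```text
down hit=False t 18.46 tcp [453.4 126.8  62.5] w 1.001 F [0.5 0.4 0.5]
grip t 19.48 tcp [452.9 126.8  62. ] w 0.301 F [ 0.3 -0.1 -1.3]
lift t 20.11 tcp [453.1 126.8  77.3] w 0.3 F [ 0.1 -0.  -0.9]
up t 21.34 tcp [452.3 126.7 239.1] w 0.3 F [ 0.5 -0.4 -0.8]
placed hit=True t 25.05 tcp [ 436.2 -138.1   15. ] w 0.301 F [-0.3 -0.3  5.3]
```

View pics/ce.png

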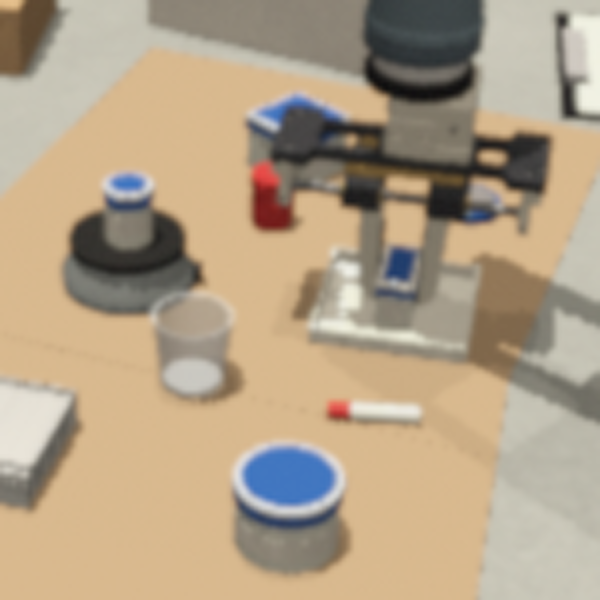

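Case (crop (400,275)) stands inside the tray, contact at the expected height. Release and measure it and the wide pot.

Run:
```python
from rb import *
release(0,0,0.55)
robot.move_gripper(1.0)
robot.move_ptp([600,-330,240],ori(58)); st()
o=snap("f")
t=o["top"];ti=t["img"]
blue=lambda b,g,r:b-r>25
w=lambda b,g,r:((b-r>15)|((b-r>-8)&(g>90)))
for n,roi,z,f in [("wide",(205,192,245,228),50,w),("wide",(205,192,245,228),50,blue)]: print(n,circ(t,big(ti,roi,f),z))
c=big(ti,(305,195,350,240),blue,6); print("case",rect(t,c,43))
print("tray",rect(t,big(ti,(295,185,360,245),lambda b,g,r:(r-b<12)&(g>90)),14))
cv2.imwrite("pics/cf.png",np.hstack([crop(ti,290,180,365,250,5.2),crop(ti,195,185,255,240,6.6)[:364]]))
```

```text
open t 25.96 tcp [ 435.6 -137.8   14.4] w 0.551 F [ 0.9 -1.3  0.2]
 t 29.7 tcp [ 599.6 -329.2  240. ] w 1.0 F [-0.4  0.5 -0.1]
wide ((451.7344970703125, 126.1840591430664), (63.98586654663086, 65.49237823486328), 118.10104370117188)
wide ((452.6145935058594, 126.68134307861328), (59.06538772583008, 59.4561653137207), 123.40213012695312)
case ((437.240478515625, -143.72483825683594), (22.758943557739258, 36.447975158691406), 3.6965527534484863)
tray ((444.3968811035156, -138.79800415039062), (95.53870391845703, 109.63027954101562), 3.9398770332336426)Traceback (most recent call last):
  File "<stdin>", line 12, in <module>
    return _nx.concatenate(arrs, 1, dtype=dtype, casting=casting)
           ~~~~~~~~~~~~~~~^^^^^^^^^^^^^^^^^^^^^^^^^^^^^^^^^^^^^^^
ValueError: all the input array dimensions except for the concatenation axis must match exactly, but along dimension 0, the array at index 0 has size 364 and the array at index 1 has size 363
```

Run:
```python
from rb import *
if pick(452.3,126.5,13,90):
    place_down(553,325.2,39,90)
    snap("g")
    release(0,0,1.0)
    robot.move_ptp([560,-200,240],ori(58)); st()
    o=snap("h"); t=o["top"];ti=t["img"]
    w=lambda b,g,r:((b-r>15)|((b-r>-8)&(g>90)))
    blue=lambda b,g,r:b-r>25
    print("wide on pan",circ(t,big(ti,(115,140,185,210),blue),76))
    cv2.imwrite("pics/ch.png",crop(ti,110,100,410,250,2.6))
    cv2.imwrite("pics/ch2.png",crop(o["side"]["img"],130,100,350,315,2.7))
```

```text
down hit=False t 33.1 tcp [452.7 126.6  13.4] w 0.996 F [ 0.4  0.1 -0.6]
grip t 33.66 tcp [452.4 126.5  13.2] w 0.703 F [-1.   0.8  3.9]
lift t 34.28 tcp [452.4 126.5  28.2] w 0.704 F [ 0.7 -0.1 -1.7]
up t 35.85 tcp [451.7 126.5 239.1] w 0.704 F [ 0.4 -0.5 -1. ]
placed hit=True t 39.24 tcp [552.9 325.1  39.2] w 0.706 F [1.  0.2 3.8]
open t 40.2 tcp [551.9 324.8  38.1] w 1.0 F [0.3 0.3 0.1]
 t 43.92 tcp [ 560.4 -199.   240. ] w 0.998 F [-0.8 -0.7 -0.6]
wide on pan ((553.7952880859375, 325.43023681640625), (59.15345764160156, 59.54197692871094), 91.73236083984375)
```

View pics/ch.png

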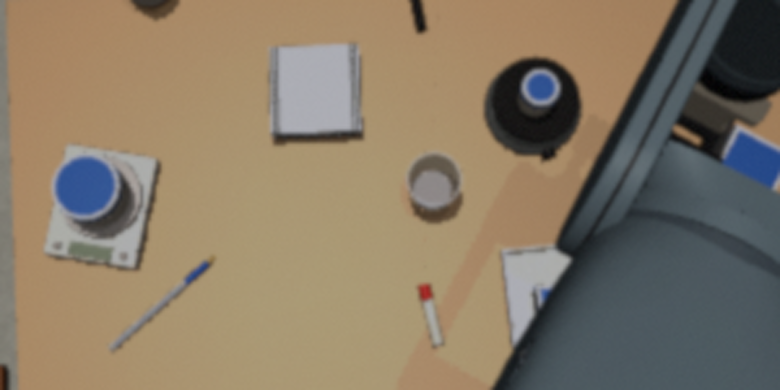

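View pics/ch2.png

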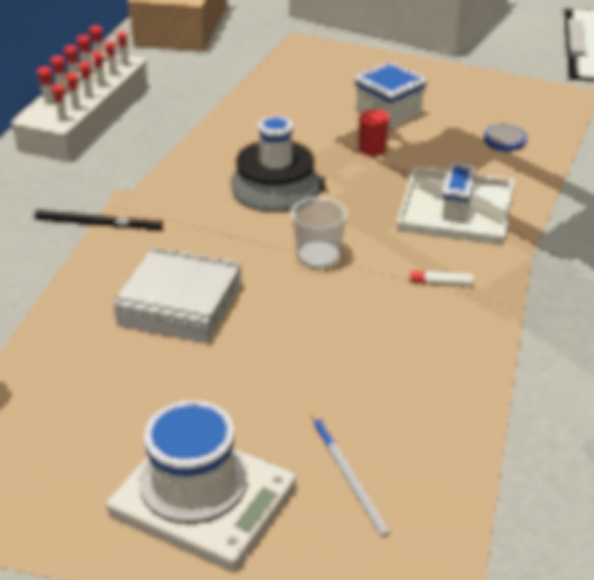

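Run:
```python
from rb import *
if pick(559.5,-323.6,13,59):
    place_down(656.7,104.7,43,90)
    snap("i")
    release(0,0,1.0)
    robot.move_j([-1.48, 0.259, 1.535, 0, 1.348, -0.203]); st()
    o=snap("j"); t=o["top"];ti=t["img"]
    blue=lambda b,g,r:b-r>25
    print("wide",circ(t,big(ti,(115,140,185,210),blue),76))
    print("jar",rect(t,big(ti,(205,100,260,160),blue),80))
    print("case",rect(t,big(ti,(300,188,355,240),blue,6),43))
    print("small",circ(t,big(ti,(305,122,330,148),blue,6),85))
    print("open",circ(t,big(ti,(263,155,292,188),lambda b,g,r:(r-b<25)),55))
    cv2.imwrite("pics/cj.png",crop(ti,110,100,410,250,2.6))
    cv2.imwrite("pics/cj2.png",crop(o["side"]["img"],130,100,350,315,2.7))
```

```text
down hit=False t 46.12 tcp [ 559.4 -323.6   12.6] w 0.998 F [-0.5  0.6  0.2]
grip t 46.73 tcp [ 559.7 -323.7   13.3] w 0.662 F [-0.3  0.1  2.3]
lift t 47.35 tcp [ 559.6 -323.7   28.3] w 0.663 F [-0.1  0.7 -1.3]
up t 48.92 tcp [ 559.1 -323.3  238.8] w 0.663 F [ 0.2  1.3 -0.9]
placed hit=True t 53.01 tcp [656.6 104.7  43.3] w 0.666 F [-0.3  0.6  5.2]
open t 54.02 tcp [655.5 104.7  42. ] w 0.999 F [0.8 0.5 0.2]
 t 58.64 tcp [ 160.  -526.3  218.4] w 0.997 F [-0.3  0.8 -0.1]
wide ((553.8948364257812, 325.4814758300781), (58.6791877746582, 58.97504806518555), 98.97801971435547)
jar ((657.5860595703125, 104.89257049560547), (56.58050537109375, 55.51401138305664), 88.75434112548828)
case ((436.7216796875, -136.31622314453125), (22.56110382080078, 50.58695983886719), 3.5233819484710693)
small ((636.3887329101562, -116.21888732910156), (29.269479751586914, 29.376859664916992), 136.24771118164062)
open ((551.9808349609375, -11.588561058044434), (51.29756546020508, 58.124000549316406), 85.42469024658203)
```

View pics/cj.png

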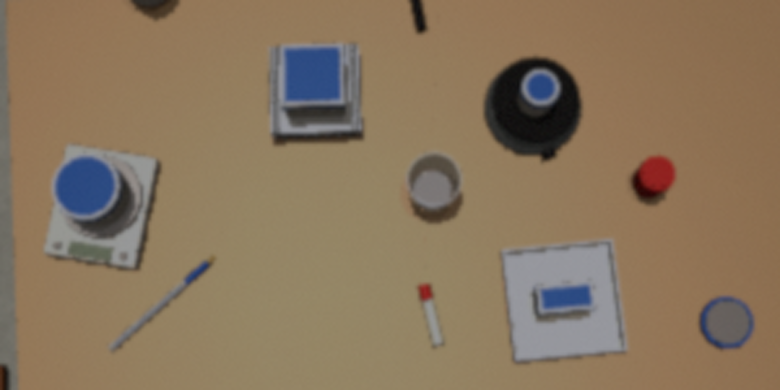

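View pics/cj2.png

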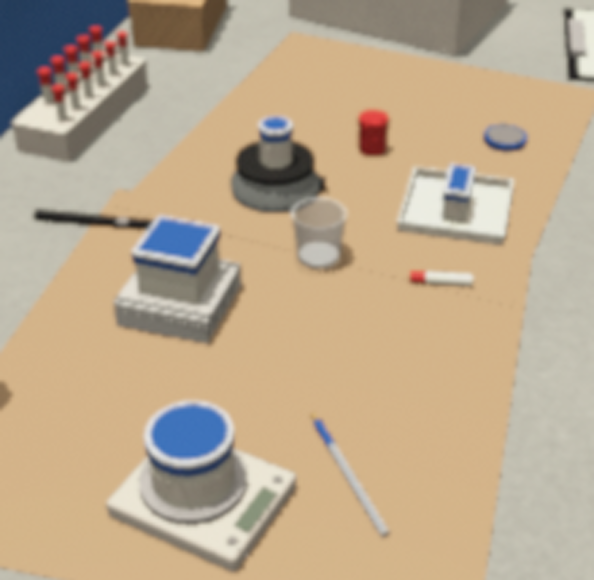

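All four are standing upright, within about 2.5 mm of their station centres. The open pot and the red look-alike haven't moved.

Run:
```python
from rb import *
robot.hand_in(); st("done")
```

```text
the job is handed in; nothing more can be done
the job is handed in; nothing more can be done
```

I took both piles apart, top containers first, and handed the job in at about 59 s of robot time. Each container stands upright on its own station. No motion hit anything unexpectedly, and each container touched down at the height I expected.

The last top-view check gave these offsets from the station centres:

| Container | Station | Offset |
|---|---|---|
| Wide pot | Balance pan | 0.5 mm |
| Square jar | Cooling block | 1 mm |
| Slide case | Tray | 2 mm |
| Small pot | Mixer platform | 2.5 mm |

The open pot measured within 0.1 mm of its first position, and the red look-alike was not touched.

**Checks that disagreed:**
- My early side-view points, picked by eye, differed from the top view by 2–9 mm. I relied on the top view because the sizes it gave matched the listed ones to within a few millimetres.
- One side-view colour mask of the mixer failed, and I dropped it.
- Two colour-mask readings in the top view were also unusable: one of the small pot on the mixer, and one of the case and tray while the arm hid them. I measured these again later without trouble.

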